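# Flag the full tray of spectacle frames for collection

## Robot

A 6-joint arm with a two-finger parallel gripper is mounted at the origin on the work surface. World frame = base frame: x ahead of the robot, y to its left, z up, the work surface at z = 0. Lengths are in m, angles in rad, forces in N, time in s.
With the tool pointing down it reaches from about 0.25 to 0.775 m from the base axis. Payload 4 kg.
Tool frame: the origin (TCP) lies on the centre line of the jaws, within the pads' length; the fingertips stand 8 mm ahead of it and the grasp point (between the pads) lies 11 mm behind it; y points along the fingers, x is the direction in which the jaws open and shut, and the axes are right-handed (so a half turn about y gives the same grasp; the last joint's range is limited). The gripper opens to 94 mm and grips with 3 to 60 N. Pads are 16 mm wide; open, the fingers measure 119 mm over their backs; the gripper's body (75 mm by 177 mm) begins 78 mm behind the grasp point.
Start: joints at [-1.392, 0.087, 1.371, -0, 1.684, -0.103], TCP at [0.153, -0.528, 0.214] pointing down, gripper open.
Joint ranges: [-3.1, 3.1], [-0.76, 2.03], [0.27, 2.55], [-1.08, 4.22], [0.17, 2.65], [-2.57, 2.57]. Speed limits (rad/s): [2.79, 2.79, 3.14, 3.14, 3.14, 3.14].

## Interface

Orientations are given as [roll, pitch, yaw] about the fixed x, y, z axes, in that order (R = Rz(yaw) Ry(pitch) Rx(roll)).
In Python, from bench import robot gives the robot as it stands.
- The arm moves only by the tool step_arm, never from a script. Its argument "commands" is a list of rows, each an object with "xyz": the shift along the world's x, y, z in m, a list of three; "twist": the turn, a rotation vector about the world's x, y, z in degrees, a list of three. In form: [{"xyz": [tx, ty, tz], "twist": [ax, ay, az]}, ...]. A call has 1 to 12 rows; each row is the pose to reach, as a shift and turn from the pose commanded when the call began; what a row does not reach only later rows make up. A row lasts 1/12 s, in which the tool goes at most 41.7 mm and 7.16 degrees, less where a joint would pass 70% of its speed; a pose out of reach is approached as far as the arm can. A call with a gripper value outside its range is refused whole. "fingers" is the closure in counts, from 0 (fully open) to 255 (shut), set as the call begins (left out, the last holds). The fingers move at their own pace and stop on an object; the grip force is fixed at half the most. Time passes only in rows, so rows that repeat a pose let the fingers close. It gives the time, the measured TCP pose, the force and the opening at its end, in the units of the state.
- robot.get_obs(): the state, without advancing time (a new reading comes with each control period).
- robot.snapshot(name): name is "scene" or "top"; returns (picture, depth): 480x640x3 uint8, red, green, blue; 480x640 float32, m along the optical axis (not along the pixel's ray), 0 where there is no reading.
- robot.camera_info(name): a dict with "fx", "fy", "cx", "cy" (pixels), "R" (3x3) and "t" (3): a world point X has camera coordinates R X + t. Camera axes: x right, y down, z forward; pixel columns grow to the right and rows downward; lengths in m; the calibration is good to about 2 mm. A picture is of the moment at which its call begins. camera_info takes no time and is no camera call.
- robot.close_job(): hands the job in, once; it reports no verdict.
The state is a dict: "time": time; "joint_positions": joint angles; "qvel": joint speeds; "joint_torque": joint torques, N m; "tool_pos": TCP position; "ee_rot": TCP orientation; "wrist_force": force on the tool from outside, world axes, zero at the start; "wrist_torque": the same for the moment, N m; "width": finger opening in m.
Only numpy, scipy, OpenCV 4.12 (cv2) and the standard library are available. Lean on these libraries where they do the work, as an engineer would, in place of code of your own. Each camera call takes 0.05 s, during which the arm holds its last target.

## Task

Of the two pink trays that stand beside a flip flag, one has a spectacle frame in every pocket. With the fingertips, gently flip that tray's own flag right over its pivot, from yellow to blue, so that it lies flat on the far side, and take the hand away. Push the flag only, never grip it, slap it or force it, and leave the other tray's flag, the frames and everything else on the bench as they are.

Things in the scene. Friction and masses are not known exactly. Their poses are not given: they have to be found in the camera images.
- flag_full (a joint): hinge of the full tray's flip flag. 0 = lying level towards the robot, yellow face up; 1.57 = upright; 3.14 = lying level on the far side, blue face up. Starts at 0 to 0.3 (free edge down or a little raised). The hinge has friction: the flag stays at any angle where it is left and never falls by itself; 1 to 1.5 N at its free edge turns it. Firm end stops at 0 and 3.14
- flag_full_pivot (a point): middle of the hinge pin of the full tray's flag, 85 mm above the bench. x axis: level, away from the robot, the way the flag turns over; y axis: along the hinge. The bracket's two side plates stand 90 mm apart inside, reach 30 mm before and behind the pin and 98 mm high; rubber rest bars 24 mm before and behind the pin. Farther out the space under the flag is free down to the base plate
- flag_full_edge (a point): middle of the free edge of the full tray's flag, halfway through its thickness, 85 mm from the pivot; turns with the flag. The flag is a flat plate, 80 mm wide along the hinge, 6 mm thick, from 12 to 85 mm from the pin, one face yellow, the other blue. x axis: from the edge to the pivot; z axis: out of the yellow face
- tray_full: carrier of the full tray, fixed to the bench: pink foam tray 270 (x) by 190 mm (y), rim 49 mm high, four pockets in a row along x, a spectacle frame in every one. Its flip flag stands on the same 4 mm aluminium base plate, 155 mm to the right of the tray's middle as the robot sees it. Origin: on the bench under the foam tray's middle; x points away from the robot, y left
- tray_part: carrier of the unfinished tray, fixed to the bench: pink foam tray 270 (x) by 190 mm (y), rim 49 mm high, four pockets in a row along x, only the nearest and farthest holding one. Its flip flag stands on the same 4 mm aluminium base plate, 155 mm to the right of the tray's middle as the robot sees it. Origin: on the bench under the foam tray's middle; x points away from the robot, y left
- flag_part (a joint): hinge of the unfinished tray's flip flag. 0 = lying level towards the robot, yellow face up; 1.57 = upright; 3.14 = lying level on the far side, blue face up. Starts at 0 to 0.3 (free edge down or a little raised). The hinge has friction: the flag stays at any angle where it is left and never falls by itself; 1 to 1.5 N at its free edge turns it. Firm end stops at 0 and 3.14
- flag_part_pivot (a point): middle of the hinge pin of the unfinished tray's flag, 85 mm above the bench. x axis: level, away from the robot, the way the flag turns over; y axis: along the hinge. The bracket's two side plates stand 90 mm apart inside, reach 30 mm before and behind the pin and 98 mm high; rubber rest bars 24 mm before and behind the pin. Farther out the space under the flag is free down to the base plate
- flag_part_edge (a point): middle of the free edge of the unfinished tray's flag, halfway through its thickness, 85 mm from the pivot; turns with the flag. The flag is a flat plate, 80 mm wide along the hinge, 6 mm thick, from 12 to 85 mm from the pin, one face yellow, the other blue. x axis: from the edge to the pivot; z axis: out of the yellow face
- frame0: black spectacle frame lying in the full tray, temples folded under it, 41 by 140 by 14 mm, top 30 mm above the bench; origin: centre of its underside
- frame1: black spectacle frame lying in the full tray, temples folded under it, 41 by 140 by 14 mm, top 30 mm above the bench; origin: centre of its underside
- frame2: black spectacle frame lying in the full tray, temples folded under it, 41 by 140 by 14 mm, top 30 mm above the bench; origin: centre of its underside
- frame3: black spectacle frame lying in the full tray, temples folded under it, 41 by 140 by 14 mm, top 30 mm above the bench; origin: centre of its underside
- frame4: black spectacle frame lying in the unfinished tray, temples folded under it, 41 by 140 by 14 mm, top 30 mm above the bench; origin: centre of its underside
- frame5: black spectacle frame lying in the unfinished tray, temples folded under it, 41 by 140 by 14 mm, top 30 mm above the bench; origin: centre of its underside
- tweezers: steel tweezers lying on the bench, 120 mm long, 9 mm high; origin: centre of its underside; nothing to do with it
- screw_dish: small open steel dish, 64 mm across, 22 mm high; origin: centre of its underside; nothing to do with it
- driver: small screwdriver with a blue handle lying on the bench, 145 mm long, 11 mm thick; origin: centre of its underside; nothing to do with it
- cleaner: clear bottle with a blue cap, 48 mm across, 120 mm high; origin: centre of its underside; nothing to do with it

How it is judged:
By the outcome, as a careful person would: the job done as asked, in the order asked, and still so for the second after the job is handed in, with the robot touching nothing.
It also fails if it takes over 38 s, if anything falls off the work surface, if the arm or the gripper's body presses on something with over 40 N, if the wrist force passes 120 N, or if a joint passes its speed limit or range.

## Working session

There is one attempt and no reset: what is moved stays moved. The work goes in short steps, Python scripts to look and compute and a tool call to move; the robot and the scene stay as the last step left them, time stands still between calls to the robot, and variables do not carry over. Pictures are saved under pics/ and viewed, and the job is handed in when it is done.

Besides the shell and the picture viewer there is one more tool, called after "Request:" as name(argument=value, ...) on one line, values as JSON. step_arm: Moves the arm, as the interface text tells. Its arguments: {"type":"object","properties":{"commands":{"type":"array"},"fingers":{"type":"number"}},"required":["commands"]}

```bash
mkdir -p pics; python3 - <<'E'
from bench import robot
import cv2,numpy as np
for n in("scene","top"):
    p,d=robot.snapshot(n)
    cv2.imwrite(f"pics/{n}0.png",p[:,:,::-1]); np.savez(f"pics/{n}0.npz",p=p,d=d)
    c=robot.camera_info(n); print(n,c)
o=robot.get_obs();print(o)
E
```

```text
scene {'fx': 589.4106482770486, 'fy': 589.4106482770486, 'cx': 308.9304957209499, 'cy': 241.79117415100774, 'R': array([[-2.45124652e-01,  9.69491544e-01,  2.26190325e-04],
       [ 7.02333190e-01,  1.77737592e-01, -6.89302139e-01],
       [-6.68312798e-01, -1.68806086e-01, -7.24473954e-01]]), 't': array([ 0.16744834, -0.33284022,  1.84862602])}
top {'fx': 536.3771040205424, 'fy': 536.3771040205424, 'cx': 320.9453080612397, 'cy': 242.75319669431934, 'R': array([[ 0.13839167, -0.99037445, -0.00249018],
       [-0.96563682, -0.13437556, -0.22246065],
       [ 0.21998473,  0.03319131, -0.97493849]]), 't': array([-0.10017344,  0.55957481,  1.0645466 ])}
{'time': 0.1, 'joint_positions': array([-1.39210428e+00,  8.78542002e-02,  1.37205351e+00, -3.05913432e-05,
        1.68360795e+00, -1.03112518e-01]), 'qvel': array([-0.00053472, -0.00109347, -0.00290056,  0.00038947,  0.0006947 ,
       -0.00023864]), 'joint_torque': array([ 9.26579669e-04, -3.41251338e+01, -3.03302658e+01,  7.18972413e-02,
        3.04562459e-02, -1.01712499e-04]), 'tool_pos': array([ 0.15284454, -0.52784879,  0.21246108]), 'ee_rot': array([-1.57062863,  0.00191592, -1.28899502]), 'wrist_force': array([ 0.26302565, -0.17354776,  0.72928746]), 'wrist_torque': array([-0.02529042,  0.038574  ,  0.00016132]), 'width': 0.09384437456390606}
```

View pics/scene0.png

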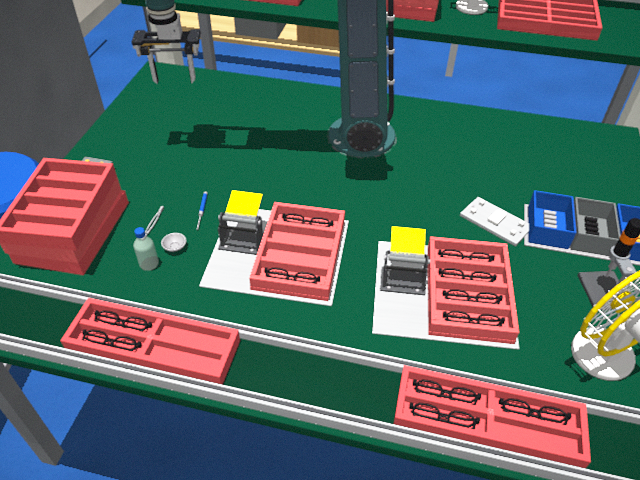

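View pics/top0.png

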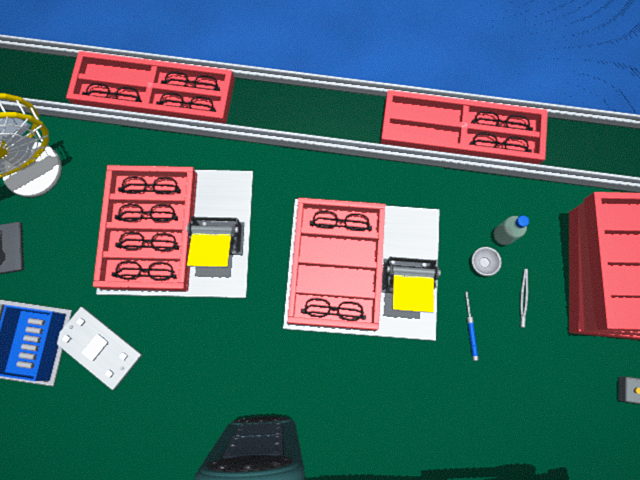

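The full tray is the robot-left one: top view at pixel (145,228), with four frames in it and its yellow flag at (209,250). In the scene view the flag is at (408,241). The other tray, at (337,265) in the top view, holds only two frames. Next I'll measure the flag and the bracket.

```bash
cat > h.py <<'E'
import cv2,numpy as np
from bench import robot
def pts(n,p,d,mask):
    c=robot.camera_info(n); v,u=np.nonzero(mask&(d>0)); z=d[v,u]
    X=np.c_[(u-c['cx'])/c['fx']*z,(v-c['cy'])/c['fy']*z,z]
    return (X-c['t'])@c['R'],u,v
def ray(n,u,v,h):
    c=robot.camera_info(n); o=-c['R'].T@c['t']; r=c['R'].T@np.array([(u-c['cx'])/c['fx'],(v-c['cy'])/c['fy'],1])
    return o+r*(h-o[2])/r[2]
def proj(n,X):
    c=robot.camera_info(n); Y=c['R']@np.asarray(X)+c['t']; return c['fx']*Y[0]/Y[2]+c['cx'],c['fy']*Y[1]/Y[2]+c['cy']
E
python3 - <<'E'
from h import *
for n,box in(("top",(185,225,235,275)),("scene",(385,220,432,258))):
    f=np.load(f"pics/{n}0.npz");p,d=f['p'],f['d']
    hsv=cv2.cvtColor(p,cv2.COLOR_RGB2HSV)
    m=cv2.inRange(hsv,(24,150,120),(35,255,255))>0
    b=np.zeros_like(m);b[box[1]:box[3],box[0]:box[2]]=1
    m&=b; P,u,v=pts(n,p,d,m); print(n,len(P))
    me=cv2.erode(m.astype(np.uint8),np.ones((5,5)))>0
    Q,_,_=pts(n,p,d,me); c=Q.mean(0); w=np.linalg.svd(Q-c)[2][2]; w*=np.sign(w[2])
    print('mean',c,'normal',w,'resid',np.std((Q-c)@w),'tilt deg',np.degrees(np.arccos(w[2])), 'az',np.degrees(np.arctan2(w[1],w[0])))
    cnt=max(cv2.findContours(m.astype(np.uint8),0,2)[0],key=cv2.contourArea)
    r=cv2.minAreaRect(cnt); ap=cv2.approxPolyDP(cnt,4,True)[:,0]
    print(ap.tolist())
    cam=robot.camera_info(n);o=-cam['R'].T@cam['t']
    for a in ap:
        rr=cam['R'].T@np.array([(a[0]-cam['cx'])/cam['fx'],(a[1]-cam['cy'])/cam['fy'],1]); t=((c-o)@w)/(rr@w); print(a,(o+rr*t).round(4))
# crop enlarged
for n,(x0,y0,x1,y1) in(("top",(80,150,270,310)),("scene",(365,215,535,350))):
    p=np.load(f"pics/{n}0.npz")['p'][y0:y1,x0:x1,::-1]
    cv2.imwrite(f"pics/{n}0c.png",cv2.resize(p,None,fx=4,fy=4,interpolation=cv2.INTER_CUBIC)[:600,:800])
# tray yaw
f=np.load("pics/top0.npz");p,d=f['p'],f['d'];hsv=cv2.cvtColor(p,cv2.COLOR_RGB2HSV)
m=((hsv[...,0]<8)|(hsv[...,0]>172))&(hsv[...,1]>90)&(hsv[...,2]>120)
P,u,v=pts("top",p,d,m); k=(u>90)&(u<200)&(v>155)&(v<300)&(P[:,2]>0.043)&(P[:,2]<.056);Q=P[k]
r=cv2.minAreaRect((Q[:,:2]*1000).astype(np.float32));print('rim',r,cv2.boxPoints(r), np.median(Q[:,2]))
E
```

```text
top 1250
mean [0.51333325 0.19968025 0.10073288] normal [0.25569688 0.03330701 0.96618308] resid 0.0018285440655979208 tilt deg 14.942944117081144 az 7.421546644362583
[[230, 236], [191, 235], [187, 265], [226, 266]]
[230 236] [0.5498 0.1639 0.0923]
[191 235] [0.5409 0.2438 0.0919]
[187 265] [0.4756 0.2349 0.1095]
[226 266] [0.4843 0.1573 0.1099]
scene 856
mean [0.51350083 0.19845167 0.10029835] normal [0.23660434 0.04158067 0.97071594] resid 0.002647082703102667 tilt deg 13.900129208412476 az 9.967338875677182
[[391, 227], [391, 250], [423, 253], [425, 229]]
[391 227] [0.49   0.1546 0.1079]
[391 250] [0.5505 0.1655 0.0927]
[423 253] [0.5408 0.2395 0.0919]
[425 229] [0.4766 0.2347 0.1077]
rim ((558.5791625976562, 361.7032470703125), (271.1289978027344, 191.82798767089844), 6.665696144104004) [[412.79773 441.23306]
 [435.06433 250.70183]
 [704.3606  282.17343]
 [682.094   472.70465]] 0.04760143434356088
```

```bash
python3 - <<'E'
from h import *
f=np.load("pics/top0.npz");p,d=f['p'],f['d']
P,u,v=pts("top",p,d,np.ones(d.shape,bool))
k=(u>186)&(u<250)&(v>212)&(v<262)&(P[:,2]>.06)
Q=P[k];print(len(Q),Q.min(0),Q.max(0))
hsv=cv2.cvtColor(p,cv2.COLOR_RGB2HSV)[v[k],u[k]]
ny=~((hsv[:,0]>22)&(hsv[:,0]<36)&(hsv[:,1]>140))
B=Q[ny];print('bracket',len(B),B.min(0),B.max(0)); print(cv2.minAreaRect((B[:,:2]*1000).astype(np.float32)))
E
```

```text
1830 [0.48404482 0.15270715 0.06011066] [0.59630736 0.25801156 0.11099347]
bracket 752 [0.4856767  0.15270715 0.06011066] [0.59630736 0.25801156 0.10894548]
((541.7710571289062, 201.38702392578125), (101.09911346435547, 102.77641296386719), 8.054280281066895)
```

```bash
cat > plan.py <<'E'
from h import *
from scipy.spatial.transform import Rotation as Ro
P0=np.array([.559,.205,.085]); PSI=np.radians(6.9)
fx=np.array([np.cos(PSI),np.sin(PSI),0]); fy=np.array([-np.sin(PSI),np.cos(PSI),0]); fz=np.array([0,0,1.])
def pose(X,Z,th):  # tip centre in the flag frame, tilt in deg -> TCP pos, R
    t=np.radians(th); a=np.sin(t)*fx-np.cos(t)*fz
    return P0+X*fx+Z*fz-.008*a, np.c_[-fy,a,np.cross(-fy,a)]
def tip(al,th,r=.071,s=.014,gap=0.):
    a=np.radians(al);t=np.radians(th); u=np.array([-np.cos(a),np.sin(a)]);N=-np.array([np.sin(a),np.cos(a)])
    at=np.array([np.sin(t),-np.cos(t)]);n=np.array([np.cos(t),np.sin(t)])
    if al<90-th: C=.085*u+(.003+gap)*N+s*at-.008*n
    else: C=r*u+(.003+gap+.008*abs(n@N))*N
    return C
def rows(targets):
    o=robot.get_obs(); p=o['tool_pos'];R=Ro.from_euler('xyz',o['ee_rot'])
    print('t',o['time'],'tcp',p.round(4),'F',o['wrist_force'].round(2))
    for q in targets:
        pp,RR=pose(*q); tw=(Ro.from_matrix(RR)*R.inv()).as_rotvec(degrees=True)
        print('{"xyz":',(pp-p).round(4).tolist(),', "twist":',tw.round(1).tolist(),'}', 'tcp',pp.round(3))
E
python3 -c "
from plan import *
print(proj('top',P0),proj('scene',P0))
rows([(-.14,.13,0),(-.14,.13,30),(-.14,.13,55),(-.105,-.012,55),(-.075,-.012,55)])
for al,th in ((14,55),(40,50),(90,40)):print(al,tip(al,th))
"
```

```text
(np.float64(211.85513851841785), np.float64(229.88137482800184)) (np.float64(406.90045280961164), np.float64(257.8679176996309))
t 0.1 tcp [ 0.1528 -0.5278  0.2125] F [ 0.26 -0.17  0.73]
{"xyz": [0.2672, 0.716, 0.0105] , "twist": [-0.1, -0.0, -9.2] } tcp [0.42  0.188 0.223]
{"xyz": [0.2632, 0.7155, 0.0095] , "twist": [5.9, -29.4, -9.1] } tcp [0.416 0.188 0.222]
{"xyz": [0.2607, 0.7152, 0.0071] , "twist": [10.9, -54.0, -8.6] } tcp [0.414 0.187 0.22 ]
{"xyz": [0.2954, 0.7194, -0.1349] , "twist": [10.9, -54.0, -8.6] } tcp [0.448 0.192 0.078]
{"xyz": [0.3252, 0.7231, -0.1349] , "twist": [10.9, -54.0, -8.6] } tcp [0.478 0.195 0.078]
14 [-0.07632139  0.00306919]
40 [-0.06145982  0.03721143]
90 [-0.00912836  0.071     ]
```

View pics/top0c.png

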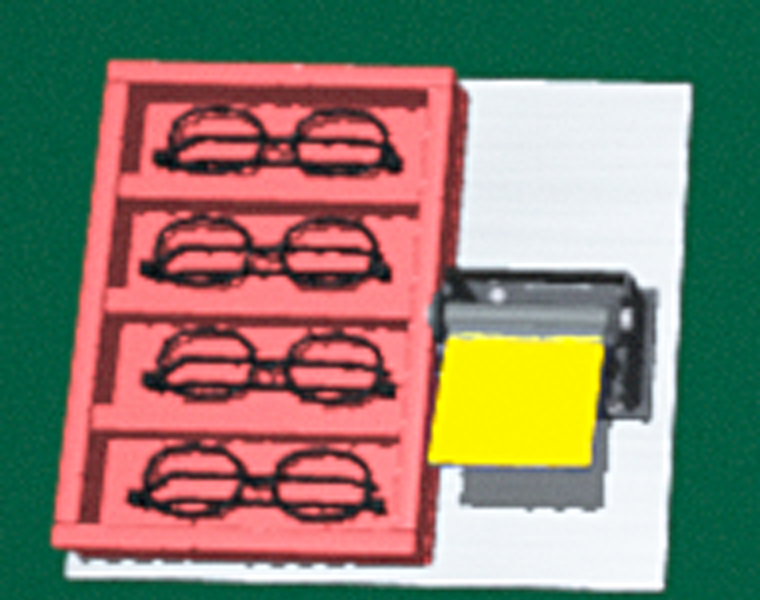

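The crop shows four frames in this tray, and the pivot projects onto the pin. Next: shut the fingers and move in front of the flag at height.

Request:
step_arm(commands=[{"xyz": [0.02, 0.04, 0.02], "twist": [0, 0, 0]}, {"xyz": [0.03, 0.08, 0.03], "twist": [0, 0, -1]}, {"xyz": [0.045, 0.12, 0.03], "twist": [0, 0, -2]}, {"xyz": [0.06, 0.16, 0.03], "twist": [0, 0, -3]}, {"xyz": [0.075, 0.2, 0.03], "twist": [0, 0, -4]}, {"xyz": [0.09, 0.24, 0.03], "twist": [0, 0, -5]}, {"xyz": [0.105, 0.28, 0.03], "twist": [0, 0, -6]}, {"xyz": [0.12, 0.32, 0.03], "twist": [0, 0, -7]}, {"xyz": [0.135, 0.36, 0.03], "twist": [0, 0, -8]}, {"xyz": [0.15, 0.4, 0.03], "twist": [0, 0, -9]}, {"xyz": [0.165, 0.44, 0.03], "twist": [0, 0, -9]}, {"xyz": [0.18, 0.48, 0.03], "twist": [0, 0, -9]}], fingers=255)

```text
time: 1.1
tool_pos: [0.3264, -0.0633, 0.2434]
ee_rot: [-1.57, -0.0, -1.447]
wrist_force: [0.7, -1.1, -0.1]
width: 0.0175
```

```bash
python3 -c "
from plan import *
rows([(-.14,.13,0),(-.14,.13,30),(-.14,.13,55)])
o=robot.get_obs();print(o['joint_positions'].round(2),o['width'])"
```

```text
t 1.1 tcp [ 0.3264 -0.0633  0.2434] F [ 0.7  -1.15 -0.14]
{"xyz": [0.0936, 0.2515, -0.0204] , "twist": [0.0, 0.0, -0.2] } tcp [0.42  0.188 0.223]
{"xyz": [0.0896, 0.251, -0.0214] , "twist": [3.7, -29.7, -0.2] } tcp [0.416 0.188 0.222]
{"xyz": [0.0871, 0.2507, -0.0238] , "twist": [6.7, -54.6, -0.2] } tcp [0.414 0.187 0.22 ]
[-0.36 -0.42  1.74 -0.    1.81  1.08] 0.017516933880092657
```

Request:
step_arm(commands=[{"xyz": [0.013, 0.035, 0], "twist": [0, 0, 0]}, {"xyz": [0.025, 0.07, 0], "twist": [0.6, -5, 0]}, {"xyz": [0.038, 0.105, 0], "twist": [1.2, -10, 0]}, {"xyz": [0.05, 0.14, 0], "twist": [1.8, -15, 0]}, {"xyz": [0.06, 0.175, 0], "twist": [2.4, -20, 0]}, {"xyz": [0.07, 0.205, 0], "twist": [3, -25, 0]}, {"xyz": [0.08, 0.23, 0], "twist": [3.6, -30, 0]}, {"xyz": [0.08, 0.235, 0], "twist": [4.2, -35, 0]}, {"xyz": [0.08, 0.235, 0], "twist": [4.9, -40, 0]}, {"xyz": [0.08, 0.235, 0], "twist": [5.5, -45, 0]}, {"xyz": [0.08, 0.235, 0], "twist": [6.1, -50, 0]}, {"xyz": [0.08, 0.235, 0], "twist": [6.7, -55, 0]}])

```text
time: 2.1
tool_pos: [0.4194, 0.1836, 0.2406]
ee_rot: [-0.609, -0.01, -1.458]
wrist_force: [-0.0, -1.4, -0.3]
width: 0.0001
```

Request:
step_arm(commands=[{"xyz": [0, 0, -0.005], "twist": [0, 0, 0]}, {"xyz": [0, 0, -0.01], "twist": [0, 0, 0]}, {"xyz": [0, 0, -0.01], "twist": [0, 0, 0]}, {"xyz": [0, 0, -0.01], "twist": [0, 0, 0]}])

```text
time: 2.43
tool_pos: [0.4198, 0.1832, 0.233]
ee_rot: [-0.61, -0.009, -1.458]
wrist_force: [-0.1, -0.1, 0.6]
width: 0.0008
```

```bash
python3 -c "
from plan import *
rows([(-.14,.13,55),(-.14,.04,55),(-.105,-.014,55),(-.075,-.014,55)])
o=robot.get_obs();print(o['joint_positions'].round(2),o['width'],o['ee_rot'])
for n in ('scene','top'):
  p,d=robot.snapshot(n); cv2.imwrite(f'pics/{n}1.png',p[:,:,::-1])"
```

```text
t 2.4333 tcp [0.4198 0.1832 0.233 ] F [-0.1  -0.09  0.61]
{"xyz": [-0.0063, 0.0042, -0.0134] , "twist": [0.5, 0.1, 0.5] } tcp [0.414 0.187 0.22 ]
{"xyz": [-0.0063, 0.0042, -0.1034] , "twist": [0.5, 0.1, 0.5] } tcp [0.414 0.187 0.13 ]
{"xyz": [0.0284, 0.0084, -0.1574] , "twist": [0.5, 0.1, 0.5] } tcp [0.448 0.192 0.076]
{"xyz": [0.0582, 0.012, -0.1574] , "twist": [0.5, 0.1, 0.5] } tcp [0.478 0.195 0.076]
[ 0.55 -0.75  2.22 -0.5   0.82  2.19] 0.000752861889210657 [-0.61019592 -0.0089754  -1.45837271]
```

View pics/scene1.png

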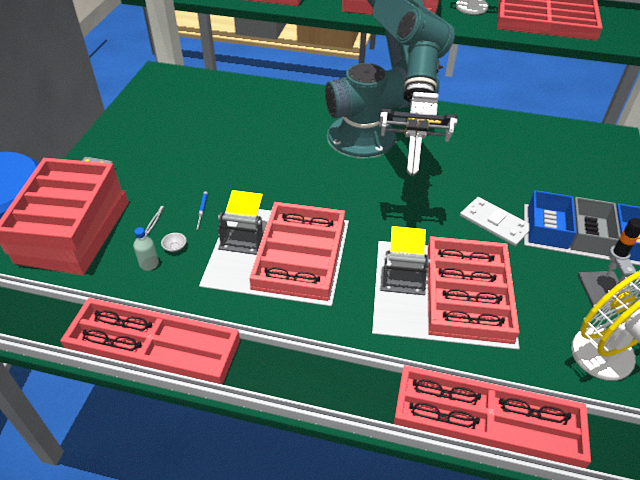

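The view shows the fingertip above and in front of the flag (tip at (414,170), flag at (408,240)). Joint 2 is near its limit at this tilt, so I'll reduce the tilt to 40° before going down.

Request:
step_arm(commands=[{"xyz": [0.003, 0.001, 0], "twist": [-0.6, 5, 0]}, {"xyz": [0.005, 0.003, 0], "twist": [-1.2, 10, 0]}, {"xyz": [0.005, 0.004, -0.01], "twist": [-1.8, 14, 0.5]}, {"xyz": [0.005, 0.004, -0.03], "twist": [-1.8, 15, 0.5]}, {"xyz": [0.005, 0.004, -0.05], "twist": [-1.8, 15, 0.5]}, {"xyz": [0.005, 0.004, -0.06], "twist": [-1.8, 15, 0.5]}, {"xyz": [0.005, 0.004, -0.06], "twist": [-1.8, 15, 0.5]}, {"xyz": [0.005, 0.004, -0.06], "twist": [-1.8, 15, 0.5]}])

```text
time: 3.2
tool_pos: [0.4237, 0.1872, 0.1704]
ee_rot: [-0.876, -0.01, -1.446]
wrist_force: [0.2, -0.2, -0.0]
width: 0.0004
```

```bash
python3 -c "
from plan import *
rows([(-.13,.0,40),(-.105,-.016,40),(-.073,-.016,40)])
print(tip(14,40),tip(14,40,gap=.003))
o=robot.get_obs();print(o['joint_positions'].round(2),o['width'],o['ee_rot'])"
```

```text
t 3.2 tcp [0.4237 0.1872 0.1704] F [ 0.17 -0.22 -0.01]
{"xyz": [0.0011, 0.0015, -0.0793] , "twist": [0.6, -0.1, -0.3] } tcp [0.425 0.189 0.091]
{"xyz": [0.0259, 0.0045, -0.0953] , "twist": [0.6, -0.1, -0.3] } tcp [0.45  0.192 0.075]
{"xyz": [0.0577, 0.0084, -0.0953] , "twist": [0.6, -0.1, -0.3] } tcp [0.481 0.196 0.075]
[-0.08033023  0.00178555] [-0.081056   -0.00112534]
[ 0.45 -0.58  2.14 -0.27  0.93  1.98] 0.0004217392271542898 [-0.87557775 -0.01037293 -1.44594753]
```

Request:
step_arm(commands=[{"xyz": [0.001, 0.001, -0.015], "twist": [0.3, 0, 0]}, {"xyz": [0.002, 0.002, -0.03], "twist": [0.6, 0, -0.3]}, {"xyz": [0.002, 0.002, -0.05], "twist": [0.6, 0, -0.3]}, {"xyz": [0.005, 0.002, -0.07], "twist": [0.6, 0, -0.3]}, {"xyz": [0.01, 0.003, -0.085], "twist": [0.6, 0, -0.3]}, {"xyz": [0.018, 0.004, -0.095], "twist": [0.6, 0, -0.3]}, {"xyz": [0.026, 0.005, -0.095], "twist": [0.6, 0, -0.3]}, {"xyz": [0.026, 0.005, -0.095], "twist": [0.6, 0, -0.3]}])

```text
time: 3.87
tool_pos: [0.4518, 0.1931, 0.0783]
ee_rot: [-0.871, 0.001, -1.451]
wrist_force: [0.3, 0.6, -0.6]
width: 0.0006
```

```bash
python3 -c "
from plan import *
rows([(-.073,-.016,40)])
for al in (5,10,14,20):
  print(al);rows([(*tip(al,40),40)])
o=robot.get_obs();print(o['joint_positions'].round(2),o['width'],o['ee_rot'])
for n in ('scene','top'):
  p,d=robot.snapshot(n); cv2.imwrite(f'pics/{n}2.png',cv2.resize(p[180:380,300:560,::-1] if n=='scene' else p[150:350,80:340,::-1],None,fx=3,fy=3))"
```

```text
t 3.8667 tcp [0.4518 0.1931 0.0783] F [ 0.3   0.59 -0.61]
{"xyz": [0.0296, 0.0025, -0.0031] , "twist": [-0.1, 0.1, 0.0] } tcp [0.481 0.196 0.075]
5
t 3.8667 tcp [0.4518 0.1931 0.0783] F [ 0.3   0.59 -0.61]
{"xyz": [0.0206, 0.0014, 0.0014] , "twist": [-0.1, 0.1, 0.0] } tcp [0.472 0.195 0.08 ]
10
t 3.8667 tcp [0.4518 0.1931 0.0783] F [ 0.3   0.59 -0.61]
{"xyz": [0.0213, 0.0015, 0.0088] , "twist": [-0.1, 0.1, 0.0] } tcp [0.473 0.195 0.087]
14
t 3.8667 tcp [0.4518 0.1931 0.0783] F [ 0.3   0.59 -0.61]
{"xyz": [0.0223, 0.0016, 0.0146] , "twist": [-0.1, 0.1, 0.0] } tcp [0.474 0.195 0.093]
20
t 3.8667 tcp [0.4518 0.1931 0.0783] F [ 0.3   0.59 -0.61]
{"xyz": [0.0246, 0.0019, 0.0232] , "twist": [-0.1, 0.1, 0.0] } tcp [0.476 0.195 0.102]
[ 0.42 -0.41  2.23 -0.32  0.66  2.06] 0.0006005748858332758 [-8.70708923e-01  1.09747839e-03 -1.45089427e+00]
```

View pics/scene2.png

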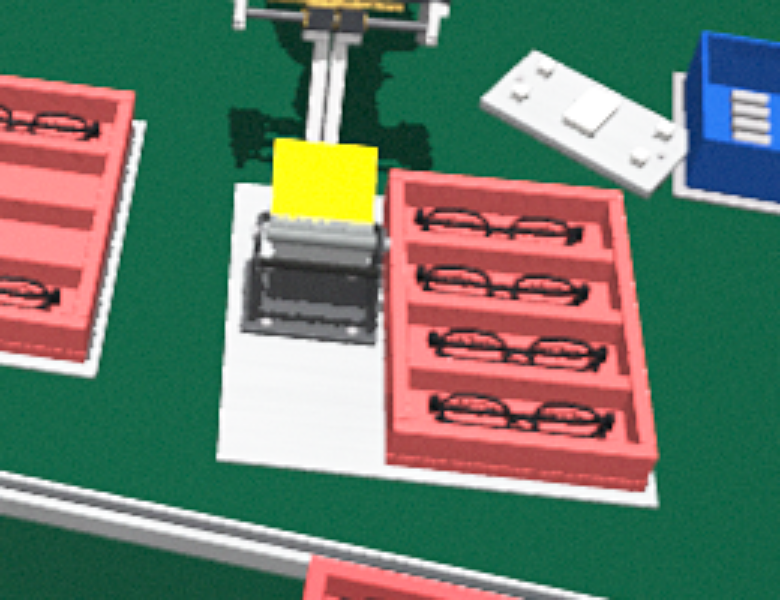

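View pics/top2.png

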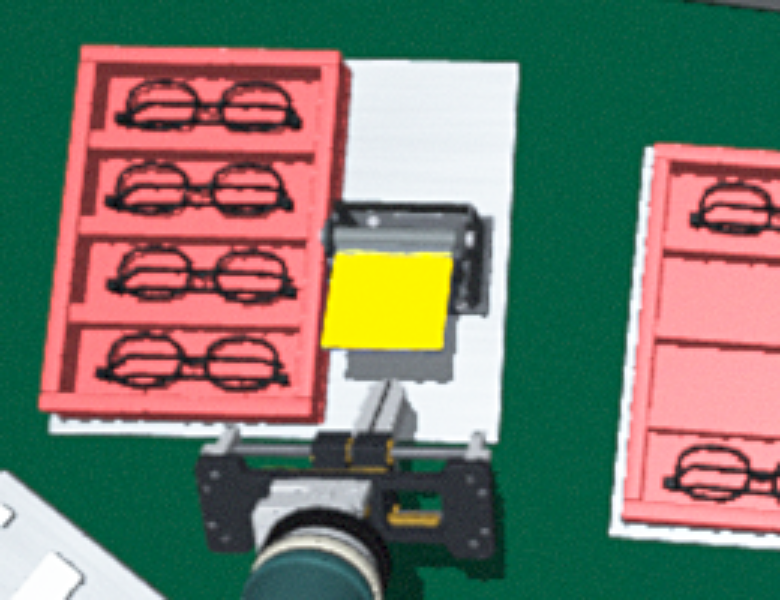

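Laterally the finger is centred on the flag: fingertip at (390,380), flag edge middle at (385,348) in the top crop. The finger is low and in front of the edge. Next I'll slide it under the edge.

Request:
step_arm(commands=[{"xyz": [0.005, 0, 0], "twist": [0, 0, 0]}, {"xyz": [0.01, 0.001, 0.001], "twist": [0, 0, 0]}, {"xyz": [0.016, 0.001, 0.002], "twist": [0, 0, 0]}, {"xyz": [0.022, 0.001, 0.002], "twist": [0, 0, 0]}, {"xyz": [0.022, 0.001, 0.002], "twist": [0, 0, 0]}, {"xyz": [0.022, 0.001, 0.002], "twist": [0, 0, 0]}])

```text
time: 4.47
tool_pos: [0.4728, 0.1935, 0.079]
ee_rot: [-0.873, 0.001, -1.452]
wrist_force: [0.1, 1.3, -1.2]
width: 0.0002
```

```bash
cat >> plan.py <<'E'
def th_of(al): return float(np.interp(al,[0,50,165,180],[40,40,2,0]))
def arc(als,base=None,gap=0.):
    o=robot.get_obs(); print('t',o['time'],'tcp',o['tool_pos'].round(4),'F',o['wrist_force'].round(2),'q',o['joint_positions'].round(2))
    if base is None: p=o['tool_pos'];R=Ro.from_euler('xyz',o['ee_rot'])
    else: p,R=pose(*tip(base,th_of(base),gap=gap),th_of(base));R=Ro.from_matrix(R)
    for al in als:
        pp,RR=pose(*tip(al,th_of(al),gap=gap),th_of(al)); tw=(Ro.from_matrix(RR)*R.inv()).as_rotvec(degrees=True)
        print(al,'{"xyz":',(pp-p).round(4).tolist(),', "twist":',tw.round(1).tolist(),'}', 'tcp',pp.round(3))
E
python3 -c "
from plan import *
arc([8,10,12,14,16,18,20,22,24,26,28,30])"
```

```text
t 4.4667 tcp [0.4728 0.1935 0.079 ] F [ 0.13  1.32 -1.23] q [ 0.39 -0.35  2.2  -0.3   0.64  2.03]
8 {"xyz": [-0.0, 0.0011, 0.0051] , "twist": [-0.0, -0.0, 0.1] } tcp [0.473 0.195 0.084]
10 {"xyz": [0.0003, 0.0011, 0.008] , "twist": [-0.0, -0.0, 0.1] } tcp [0.473 0.195 0.087]
12 {"xyz": [0.0008, 0.0012, 0.011] , "twist": [-0.0, -0.0, 0.1] } tcp [0.474 0.195 0.09 ]
14 {"xyz": [0.0013, 0.0012, 0.0139] , "twist": [-0.0, -0.0, 0.1] } tcp [0.474 0.195 0.093]
16 {"xyz": [0.002, 0.0013, 0.0168] , "twist": [-0.0, -0.0, 0.1] } tcp [0.475 0.195 0.096]
18 {"xyz": [0.0028, 0.0014, 0.0196] , "twist": [-0.0, -0.0, 0.1] } tcp [0.476 0.195 0.099]
20 {"xyz": [0.0036, 0.0015, 0.0225] , "twist": [-0.0, -0.0, 0.1] } tcp [0.476 0.195 0.102]
22 {"xyz": [0.0046, 0.0016, 0.0253] , "twist": [-0.0, -0.0, 0.1] } tcp [0.477 0.195 0.104]
24 {"xyz": [0.0056, 0.0017, 0.028] , "twist": [-0.0, -0.0, 0.1] } tcp [0.478 0.195 0.107]
26 {"xyz": [0.0068, 0.0019, 0.0308] , "twist": [-0.0, -0.0, 0.1] } tcp [0.48  0.195 0.11 ]
28 {"xyz": [0.008, 0.002, 0.0335] , "twist": [-0.0, -0.0, 0.1] } tcp [0.481 0.196 0.113]
30 {"xyz": [0.0094, 0.0022, 0.0361] , "twist": [-0.0, -0.0, 0.1] } tcp [0.482 0.196 0.115]
```

Request:
step_arm(commands=[{"xyz": [0, 0.001, 0.003], "twist": [0, 0, 0]}, {"xyz": [0, 0.001, 0.006], "twist": [0, 0, 0]}, {"xyz": [0.0005, 0.001, 0.009], "twist": [0, 0, 0]}, {"xyz": [0.001, 0.001, 0.0115], "twist": [0, 0, 0]}, {"xyz": [0.0015, 0.001, 0.014], "twist": [0, 0, 0]}, {"xyz": [0.002, 0.001, 0.0165], "twist": [0, 0, 0]}, {"xyz": [0.003, 0.0015, 0.0195], "twist": [0, 0, 0]}, {"xyz": [0.0035, 0.0015, 0.0225], "twist": [0, 0, 0]}, {"xyz": [0.0045, 0.0015, 0.025], "twist": [0, 0, 0]}, {"xyz": [0.0055, 0.0015, 0.028], "twist": [0, 0, 0]}, {"xyz": [0.007, 0.002, 0.031], "twist": [0, 0, 0]}, {"xyz": [0.008, 0.002, 0.0335], "twist": [0, 0, 0]}])

```text
time: 5.47
tool_pos: [0.4805, 0.1957, 0.1128]
ee_rot: [-0.873, 0.001, -1.451]
wrist_force: [-1.6, -0.6, -1.0]
width: 0.0004
```

```bash
python3 -c "
from plan import *
arc([30,32,34,36,38,40,42,44,46,48,50,52],base=28)
for n in ('scene','top'):
  p,d=robot.snapshot(n); cv2.imwrite(f'pics/{n}3.png',cv2.resize(p[180:380,300:560,::-1] if n=='scene' else p[150:350,80:340,::-1],None,fx=3,fy=3))"
```

```text
t 5.4667 tcp [0.4805 0.1957 0.1128] F [-1.65 -0.63 -1.03] q [ 0.39 -0.37  2.14 -0.27  0.71  1.98]
30 {"xyz": [0.0013, 0.0002, 0.0026] , "twist": [0.0, 0.0, 0.0] } tcp [0.482 0.196 0.115]
32 {"xyz": [0.0028, 0.0003, 0.0052] , "twist": [0.0, 0.0, 0.0] } tcp [0.484 0.196 0.118]
34 {"xyz": [0.0043, 0.0005, 0.0078] , "twist": [0.0, 0.0, 0.0] } tcp [0.485 0.196 0.12 ]
36 {"xyz": [0.0059, 0.0007, 0.0103] , "twist": [0.0, 0.0, 0.0] } tcp [0.487 0.196 0.123]
38 {"xyz": [0.0076, 0.0009, 0.0127] , "twist": [0.0, 0.0, 0.0] } tcp [0.488 0.196 0.125]
40 {"xyz": [0.0093, 0.0011, 0.0151] , "twist": [0.0, 0.0, 0.0] } tcp [0.49  0.197 0.128]
42 {"xyz": [0.0112, 0.0014, 0.0174] , "twist": [0.0, 0.0, 0.0] } tcp [0.492 0.197 0.13 ]
44 {"xyz": [0.0131, 0.0016, 0.0196] , "twist": [0.0, 0.0, 0.0] } tcp [0.494 0.197 0.132]
46 {"xyz": [0.0151, 0.0018, 0.0218] , "twist": [0.0, 0.0, 0.0] } tcp [0.496 0.197 0.134]
48 {"xyz": [0.0172, 0.0021, 0.0239] , "twist": [0.0, 0.0, 0.0] } tcp [0.498 0.198 0.136]
50 {"xyz": [0.0194, 0.0023, 0.0259] , "twist": [0.0, 0.0, 0.0] } tcp [0.5   0.198 0.138]
52 {"xyz": [0.0211, 0.0026, 0.0278] , "twist": [-0.1, 0.7, 0.0] } tcp [0.502 0.198 0.14 ]
```

View pics/scene3.png

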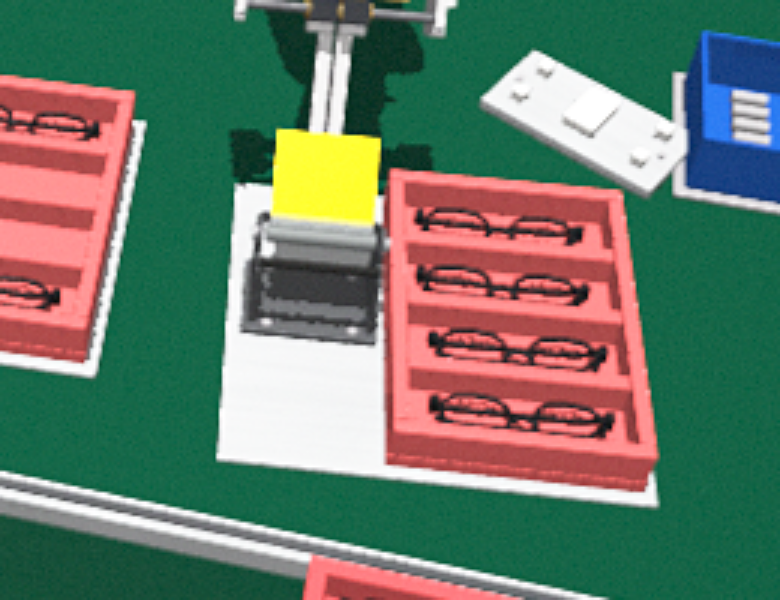

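The flag is lifting: its far edge moved from row 140 to row 130 in the crop. The finger is behind it and the force is about 2 N. I'll carry on along the arc.

Request:
step_arm(commands=[{"xyz": [0.0015, 0, 0.0025], "twist": [0, 0, 0]}, {"xyz": [0.003, 0.0005, 0.005], "twist": [0, 0, 0]}, {"xyz": [0.0045, 0.0005, 0.008], "twist": [0, 0, 0]}, {"xyz": [0.006, 0.0005, 0.0105], "twist": [0, 0, 0]}, {"xyz": [0.0075, 0.001, 0.0125], "twist": [0, 0, 0]}, {"xyz": [0.0095, 0.001, 0.015], "twist": [0, 0, 0]}, {"xyz": [0.011, 0.0015, 0.0175], "twist": [0, 0, 0]}, {"xyz": [0.013, 0.0015, 0.0195], "twist": [0, 0, 0]}, {"xyz": [0.015, 0.002, 0.022], "twist": [0, 0, 0]}, {"xyz": [0.017, 0.002, 0.024], "twist": [0, 0, 0]}, {"xyz": [0.0195, 0.0025, 0.026], "twist": [0, 0, 0]}, {"xyz": [0.021, 0.0025, 0.028], "twist": [-0.1, 0.7, 0]}])

```text
time: 6.57
tool_pos: [0.5012, 0.1982, 0.14]
ee_rot: [-0.886, 0.0, -1.451]
wrist_force: [-0.5, -0.5, -1.5]
width: 0.0003
```

```bash
python3 -c "
from plan import *
arc(range(54,77,2),base=52)"
```

```text
t 6.5667 tcp [0.5012 0.1982 0.14  ] F [-0.52 -0.46 -1.48] q [ 0.37 -0.34  2.06 -0.23  0.77  1.93]
54 {"xyz": [0.0018, 0.0002, 0.0019] , "twist": [-0.1, 0.7, 0.0] } tcp [0.504 0.198 0.142]
56 {"xyz": [0.0037, 0.0004, 0.0037] , "twist": [-0.2, 1.3, 0.0] } tcp [0.506 0.199 0.144]
58 {"xyz": [0.0056, 0.0007, 0.0054] , "twist": [-0.2, 2.0, -0.0] } tcp [0.508 0.199 0.146]
60 {"xyz": [0.0076, 0.0009, 0.0071] , "twist": [-0.3, 2.6, 0.0] } tcp [0.51  0.199 0.147]
62 {"xyz": [0.0097, 0.0012, 0.0087] , "twist": [-0.4, 3.3, 0.0] } tcp [0.512 0.199 0.149]
64 {"xyz": [0.0118, 0.0014, 0.0102] , "twist": [-0.5, 3.9, 0.0] } tcp [0.514 0.2   0.151]
66 {"xyz": [0.014, 0.0017, 0.0117] , "twist": [-0.6, 4.6, -0.0] } tcp [0.516 0.2   0.152]
68 {"xyz": [0.0162, 0.002, 0.013] , "twist": [-0.6, 5.2, -0.0] } tcp [0.518 0.2   0.153]
70 {"xyz": [0.0185, 0.0022, 0.0143] , "twist": [-0.7, 5.9, -0.0] } tcp [0.52  0.2   0.155]
72 {"xyz": [0.0208, 0.0025, 0.0156] , "twist": [-0.8, 6.6, 0.0] } tcp [0.523 0.201 0.156]
74 {"xyz": [0.0232, 0.0028, 0.0167] , "twist": [-0.9, 7.2, 0.0] } tcp [0.525 0.201 0.157]
76 {"xyz": [0.0256, 0.0031, 0.0178] , "twist": [-1.0, 7.9, -0.0] } tcp [0.528 0.201 0.158]
```

Request:
step_arm(commands=[{"xyz": [0.002, 0, 0.002], "twist": [-0.1, 0.7, 0]}, {"xyz": [0.0035, 0.0005, 0.0035], "twist": [-0.2, 1.3, 0]}, {"xyz": [0.0055, 0.0005, 0.0055], "twist": [-0.2, 2, 0]}, {"xyz": [0.0075, 0.001, 0.007], "twist": [-0.3, 2.6, 0]}, {"xyz": [0.0095, 0.001, 0.0085], "twist": [-0.4, 3.3, 0]}, {"xyz": [0.012, 0.0015, 0.01], "twist": [-0.5, 3.9, 0]}, {"xyz": [0.014, 0.0015, 0.0115], "twist": [-0.6, 4.6, 0]}, {"xyz": [0.016, 0.002, 0.013], "twist": [-0.6, 5.2, 0]}, {"xyz": [0.0185, 0.002, 0.0145], "twist": [-0.7, 5.9, 0]}, {"xyz": [0.021, 0.0025, 0.0155], "twist": [-0.8, 6.6, 0]}, {"xyz": [0.023, 0.003, 0.0165], "twist": [-0.9, 7.2, 0]}, {"xyz": [0.0255, 0.003, 0.018], "twist": [-1, 7.9, 0]}])

```text
time: 7.57
tool_pos: [0.527, 0.2012, 0.1584]
ee_rot: [-1.025, -0.0, -1.451]
wrist_force: [-0.6, 0.0, -1.5]
width: 0.0005
```

```bash
python3 -c "
from plan import *
arc(range(78,101,2),base=76)
for n in ('scene','top'):
  p,d=robot.snapshot(n); cv2.imwrite(f'pics/{n}4.png',cv2.resize(p[180:380,300:560,::-1] if n=='scene' else p[150:350,80:340,::-1],None,fx=3,fy=3))"
```

```text
t 7.5667 tcp [0.527  0.2012 0.1584] F [-0.63  0.   -1.49] q [ 0.33 -0.23  1.87 -0.13  0.96  1.83]
78 {"xyz": [0.0024, 0.0003, 0.001] , "twist": [-0.1, 0.7, -0.0] } tcp [0.53  0.201 0.159]
80 {"xyz": [0.0049, 0.0006, 0.0019] , "twist": [-0.2, 1.3, 0.0] } tcp [0.533 0.202 0.16 ]
82 {"xyz": [0.0075, 0.0009, 0.0027] , "twist": [-0.2, 2.0, -0.0] } tcp [0.535 0.202 0.161]
84 {"xyz": [0.01, 0.0012, 0.0034] , "twist": [-0.3, 2.6, 0.0] } tcp [0.538 0.202 0.162]
86 {"xyz": [0.0126, 0.0015, 0.004] , "twist": [-0.4, 3.3, -0.0] } tcp [0.54  0.203 0.162]
88 {"xyz": [0.0152, 0.0018, 0.0046] , "twist": [-0.5, 3.9, -0.0] } tcp [0.543 0.203 0.163]
90 {"xyz": [0.0178, 0.0022, 0.005] , "twist": [-0.6, 4.6, 0.0] } tcp [0.545 0.203 0.163]
92 {"xyz": [0.0204, 0.0025, 0.0053] , "twist": [-0.6, 5.2, 0.0] } tcp [0.548 0.204 0.163]
94 {"xyz": [0.0231, 0.0028, 0.0056] , "twist": [-0.7, 5.9, 0.0] } tcp [0.551 0.204 0.164]
96 {"xyz": [0.0257, 0.0031, 0.0058] , "twist": [-0.8, 6.6, 0.0] } tcp [0.553 0.204 0.164]
98 {"xyz": [0.0284, 0.0034, 0.0058] , "twist": [-0.9, 7.2, 0.0] } tcp [0.556 0.205 0.164]
100 {"xyz": [0.0311, 0.0038, 0.0058] , "twist": [-1.0, 7.9, 0.0] } tcp [0.559 0.205 0.164]
```

View pics/scene4.png

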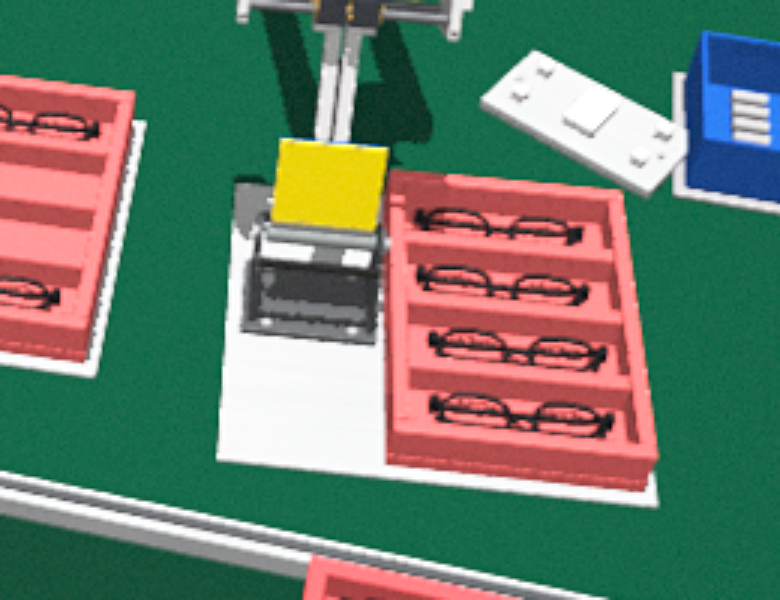

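The flag is following at roughly 75°, with the finger still on its blue side.

Request:
step_arm(commands=[{"xyz": [0.0025, 0.0005, 0.001], "twist": [-0.1, 0.7, 0]}, {"xyz": [0.005, 0.0005, 0.002], "twist": [-0.2, 1.3, 0]}, {"xyz": [0.0075, 0.001, 0.0025], "twist": [-0.2, 2, 0]}, {"xyz": [0.01, 0.001, 0.0035], "twist": [-0.3, 2.6, 0]}, {"xyz": [0.0125, 0.0015, 0.004], "twist": [-0.4, 3.3, 0]}, {"xyz": [0.015, 0.002, 0.0045], "twist": [-0.5, 3.9, 0]}, {"xyz": [0.018, 0.002, 0.005], "twist": [-0.6, 4.6, 0]}, {"xyz": [0.0205, 0.0025, 0.0055], "twist": [-0.6, 5.2, 0]}, {"xyz": [0.023, 0.003, 0.0055], "twist": [-0.7, 5.9, 0]}, {"xyz": [0.0255, 0.003, 0.006], "twist": [-0.8, 6.6, 0]}, {"xyz": [0.0285, 0.0035, 0.006], "twist": [-0.9, 7.2, 0]}, {"xyz": [0.031, 0.004, 0.006], "twist": [-1, 7.9, 0]}])

```text
time: 8.67
tool_pos: [0.5583, 0.2051, 0.1645]
ee_rot: [-1.164, -0.001, -1.451]
wrist_force: [-0.8, -0.4, 0.4]
width: 0.0006
```

```bash
python3 -c "
from plan import *
arc(range(102,125,2),base=100)"
```

```text
t 8.6667 tcp [0.5583 0.2051 0.1645] F [-0.77 -0.4   0.37] q [ 0.3  -0.08  1.69 -0.08  1.13  1.77]
102 {"xyz": [0.0027, 0.0003, -0.0001] , "twist": [-0.1, 0.7, -0.0] } tcp [0.561 0.205 0.164]
104 {"xyz": [0.0053, 0.0006, -0.0004] , "twist": [-0.2, 1.3, 0.0] } tcp [0.564 0.206 0.164]
106 {"xyz": [0.008, 0.001, -0.0007] , "twist": [-0.2, 2.0, -0.0] } tcp [0.567 0.206 0.163]
108 {"xyz": [0.0106, 0.0013, -0.0011] , "twist": [-0.3, 2.6, 0.0] } tcp [0.569 0.206 0.163]
110 {"xyz": [0.0132, 0.0016, -0.0016] , "twist": [-0.4, 3.3, -0.0] } tcp [0.572 0.207 0.162]
112 {"xyz": [0.0159, 0.0019, -0.0022] , "twist": [-0.5, 3.9, -0.0] } tcp [0.574 0.207 0.162]
114 {"xyz": [0.0184, 0.0022, -0.0029] , "twist": [-0.6, 4.6, -0.0] } tcp [0.577 0.207 0.161]
116 {"xyz": [0.021, 0.0025, -0.0037] , "twist": [-0.6, 5.2, -0.0] } tcp [0.58  0.207 0.16 ]
118 {"xyz": [0.0235, 0.0028, -0.0046] , "twist": [-0.7, 5.9, -0.0] } tcp [0.582 0.208 0.159]
120 {"xyz": [0.026, 0.0032, -0.0056] , "twist": [-0.8, 6.6, 0.0] } tcp [0.585 0.208 0.158]
122 {"xyz": [0.0285, 0.0034, -0.0066] , "twist": [-0.9, 7.2, -0.0] } tcp [0.587 0.208 0.157]
124 {"xyz": [0.0309, 0.0037, -0.0078] , "twist": [-1.0, 7.9, 0.0] } tcp [0.59  0.209 0.156]
```

Request:
step_arm(commands=[{"xyz": [0.0025, 0.0005, 0], "twist": [-0.1, 0.7, 0]}, {"xyz": [0.0055, 0.0005, -0.0005], "twist": [-0.2, 1.3, 0]}, {"xyz": [0.008, 0.001, -0.0005], "twist": [-0.2, 2, 0]}, {"xyz": [0.0105, 0.0015, -0.001], "twist": [-0.3, 2.6, 0]}, {"xyz": [0.013, 0.0015, -0.0015], "twist": [-0.4, 3.3, 0]}, {"xyz": [0.016, 0.002, -0.002], "twist": [-0.5, 3.9, 0]}, {"xyz": [0.0185, 0.002, -0.003], "twist": [-0.6, 4.6, 0]}, {"xyz": [0.021, 0.0025, -0.0035], "twist": [-0.6, 5.2, 0]}, {"xyz": [0.0235, 0.003, -0.0045], "twist": [-0.7, 5.9, 0]}, {"xyz": [0.026, 0.003, -0.0055], "twist": [-0.8, 6.6, 0]}, {"xyz": [0.0285, 0.0035, -0.0065], "twist": [-0.9, 7.2, 0]}, {"xyz": [0.031, 0.0035, -0.008], "twist": [-1, 7.9, 0]}])

```text
time: 9.67
tool_pos: [0.5892, 0.2088, 0.1565]
ee_rot: [-1.303, -0.002, -1.451]
wrist_force: [-0.6, 0.7, -0.0]
width: 0.0003
```

```bash
python3 -c "
from plan import *
arc(range(126,149,2),base=124)
for n in ('scene','top'):
  p,d=robot.snapshot(n); cv2.imwrite(f'pics/{n}5.png',cv2.resize(p[180:380,300:560,::-1] if n=='scene' else p[150:350,80:340,::-1],None,fx=3,fy=3))"
```

```text
t 9.6667 tcp [0.5892 0.2088 0.1565] F [-0.62  0.72 -0.02] q [ 0.27  0.08  1.51 -0.04  1.28  1.73]
126 {"xyz": [0.0024, 0.0003, -0.0012] , "twist": [-0.1, 0.7, 0.0] } tcp [0.592 0.209 0.155]
128 {"xyz": [0.0047, 0.0006, -0.0026] , "twist": [-0.2, 1.3, -0.0] } tcp [0.594 0.209 0.154]
130 {"xyz": [0.007, 0.0008, -0.004] , "twist": [-0.2, 2.0, 0.0] } tcp [0.597 0.21  0.152]
132 {"xyz": [0.0092, 0.0011, -0.0055] , "twist": [-0.3, 2.6, -0.0] } tcp [0.599 0.21  0.151]
134 {"xyz": [0.0114, 0.0014, -0.0071] , "twist": [-0.4, 3.3, 0.0] } tcp [0.601 0.21  0.149]
136 {"xyz": [0.0135, 0.0016, -0.0087] , "twist": [-0.5, 3.9, -0.0] } tcp [0.603 0.21  0.147]
138 {"xyz": [0.0156, 0.0019, -0.0105] , "twist": [-0.6, 4.6, -0.0] } tcp [0.605 0.211 0.146]
140 {"xyz": [0.0176, 0.0021, -0.0123] , "twist": [-0.6, 5.2, -0.0] } tcp [0.607 0.211 0.144]
142 {"xyz": [0.0195, 0.0024, -0.0142] , "twist": [-0.7, 5.9, 0.0] } tcp [0.609 0.211 0.142]
144 {"xyz": [0.0214, 0.0026, -0.0161] , "twist": [-0.8, 6.6, -0.0] } tcp [0.611 0.211 0.14 ]
146 {"xyz": [0.0232, 0.0028, -0.0182] , "twist": [-0.9, 7.2, -0.0] } tcp [0.613 0.211 0.138]
148 {"xyz": [0.0249, 0.003, -0.0203] , "twist": [-1.0, 7.9, -0.0] } tcp [0.614 0.212 0.136]
```

View pics/scene5.png

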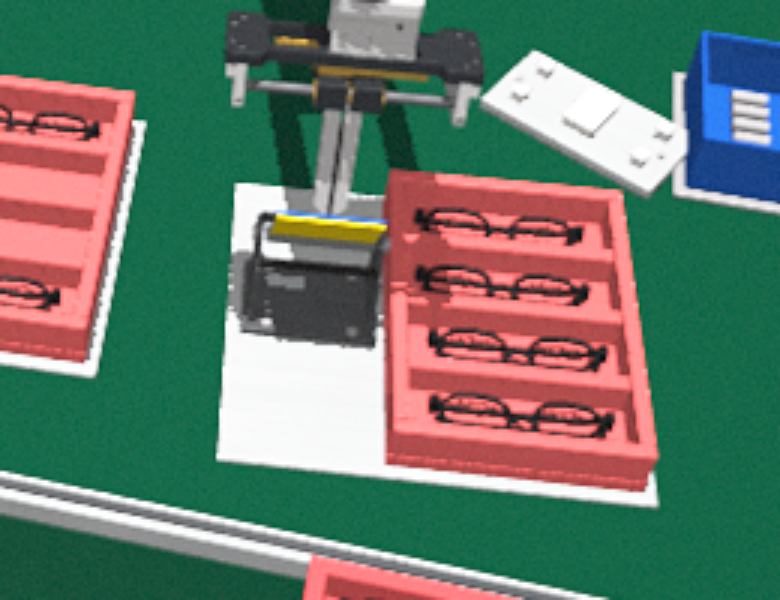

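The flag is past upright, at about 125°, and everything else looks unchanged.

Request:
step_arm(commands=[{"xyz": [0.0025, 0.0005, -0.001], "twist": [-0.1, 0.7, 0]}, {"xyz": [0.0045, 0.0005, -0.0025], "twist": [-0.2, 1.3, 0]}, {"xyz": [0.007, 0.001, -0.004], "twist": [-0.2, 2, 0]}, {"xyz": [0.009, 0.001, -0.0055], "twist": [-0.3, 2.6, 0]}, {"xyz": [0.0115, 0.0015, -0.007], "twist": [-0.4, 3.3, 0]}, {"xyz": [0.0135, 0.0015, -0.0085], "twist": [-0.5, 3.9, 0]}, {"xyz": [0.0155, 0.002, -0.0105], "twist": [-0.6, 4.6, 0]}, {"xyz": [0.0175, 0.002, -0.0125], "twist": [-0.6, 5.2, 0]}, {"xyz": [0.0195, 0.0025, -0.014], "twist": [-0.7, 5.9, 0]}, {"xyz": [0.0215, 0.0025, -0.016], "twist": [-0.8, 6.6, 0]}, {"xyz": [0.023, 0.003, -0.018], "twist": [-0.9, 7.2, 0]}, {"xyz": [0.025, 0.003, -0.0205], "twist": [-1, 7.9, 0]}])

```text
time: 10.77
tool_pos: [0.6141, 0.2117, 0.1359]
ee_rot: [-1.442, -0.003, -1.45]
wrist_force: [-1.5, 0.0, 0.2]
width: 0.0004
```

```bash
python3 -c "
from plan import *
arc([150,152,154,156,158,160,162,164,166,168,170,172],base=148)"
```

```text
t 10.7667 tcp [0.6141 0.2117 0.1359] F [-1.51  0.01  0.22] q [ 0.26  0.24  1.35 -0.02  1.42  1.71]
150 {"xyz": [0.0016, 0.0002, -0.0021] , "twist": [-0.1, 0.7, 0.0] } tcp [0.616 0.212 0.134]
152 {"xyz": [0.0032, 0.0004, -0.0044] , "twist": [-0.2, 1.3, 0.0] } tcp [0.618 0.212 0.132]
154 {"xyz": [0.0046, 0.0006, -0.0066] , "twist": [-0.2, 2.0, -0.0] } tcp [0.619 0.212 0.129]
156 {"xyz": [0.006, 0.0007, -0.0089] , "twist": [-0.3, 2.6, 0.0] } tcp [0.62  0.212 0.127]
158 {"xyz": [0.0073, 0.0009, -0.0113] , "twist": [-0.4, 3.3, -0.0] } tcp [0.622 0.213 0.125]
160 {"xyz": [0.0085, 0.001, -0.0137] , "twist": [-0.5, 3.9, -0.0] } tcp [0.623 0.213 0.122]
162 {"xyz": [0.0097, 0.0012, -0.0161] , "twist": [-0.6, 4.6, 0.0] } tcp [0.624 0.213 0.12 ]
164 {"xyz": [0.0107, 0.0013, -0.0186] , "twist": [-0.6, 5.2, -0.0] } tcp [0.625 0.213 0.117]
166 {"xyz": [0.0116, 0.0014, -0.0212] , "twist": [-0.7, 5.7, -0.0] } tcp [0.626 0.213 0.115]
168 {"xyz": [0.0124, 0.0015, -0.0238] , "twist": [-0.7, 6.0, -0.0] } tcp [0.627 0.213 0.112]
170 {"xyz": [0.0131, 0.0016, -0.0264] , "twist": [-0.8, 6.2, -0.0] } tcp [0.628 0.213 0.109]
172 {"xyz": [0.0137, 0.0017, -0.0291] , "twist": [-0.8, 6.5, -0.0] } tcp [0.628 0.213 0.107]
```

Request:
step_arm(commands=[{"xyz": [0.0015, 0, -0.002], "twist": [-0.1, 0.7, 0]}, {"xyz": [0.003, 0.0005, -0.0045], "twist": [-0.2, 1.3, 0]}, {"xyz": [0.0045, 0.0005, -0.0065], "twist": [-0.2, 2, 0]}, {"xyz": [0.006, 0.0005, -0.009], "twist": [-0.3, 2.6, 0]}, {"xyz": [0.0075, 0.001, -0.0115], "twist": [-0.4, 3.3, 0]}, {"xyz": [0.0085, 0.001, -0.0135], "twist": [-0.5, 3.9, 0]}, {"xyz": [0.0095, 0.001, -0.016], "twist": [-0.6, 4.6, 0]}, {"xyz": [0.0105, 0.0015, -0.0185], "twist": [-0.6, 5.2, 0]}, {"xyz": [0.0115, 0.0015, -0.021], "twist": [-0.7, 5.7, 0]}, {"xyz": [0.0125, 0.0015, -0.0235], "twist": [-0.7, 6, 0]}, {"xyz": [0.013, 0.0015, -0.025], "twist": [-0.8, 6.2, 0]}, {"xyz": [0.013, 0.0015, -0.025], "twist": [-0.8, 6.2, 0]}])

```text
time: 11.77
tool_pos: [0.627, 0.2132, 0.1103]
ee_rot: [-1.551, -0.004, -1.45]
wrist_force: [-0.5, -0.1, 0.1]
width: 0.0006
```

```bash
python3 -c "
from plan import *
arc([170,172,174,176,178,180])
for n in ('scene','top'):
  p,d=robot.snapshot(n); cv2.imwrite(f'pics/{n}6.png',cv2.resize(p[180:380,300:560,::-1] if n=='scene' else p[150:350,80:340,::-1],None,fx=3,fy=3))"
```

```text
t 11.7667 tcp [0.627  0.2132 0.1103] F [-0.55 -0.1   0.12] q [ 0.25  0.36  1.25 -0.01  1.51  1.7 ]
170 {"xyz": [0.0005, 0.0001, -0.0009] , "twist": [0.2, -0.2, -0.0] } tcp [0.628 0.213 0.109]
172 {"xyz": [0.0011, 0.0001, -0.0035] , "twist": [0.2, 0.1, -0.0] } tcp [0.628 0.213 0.107]
174 {"xyz": [0.0016, 0.0002, -0.0062] , "twist": [0.2, 0.4, -0.0] } tcp [0.629 0.213 0.104]
176 {"xyz": [0.002, 0.0003, -0.0089] , "twist": [0.1, 0.6, -0.0] } tcp [0.629 0.213 0.101]
178 {"xyz": [0.0023, 0.0003, -0.0116] , "twist": [0.1, 0.9, -0.0] } tcp [0.629 0.214 0.099]
180 {"xyz": [0.0025, 0.0003, -0.0143] , "twist": [0.1, 1.2, -0.0] } tcp [0.629 0.214 0.096]
```

View pics/scene6.png

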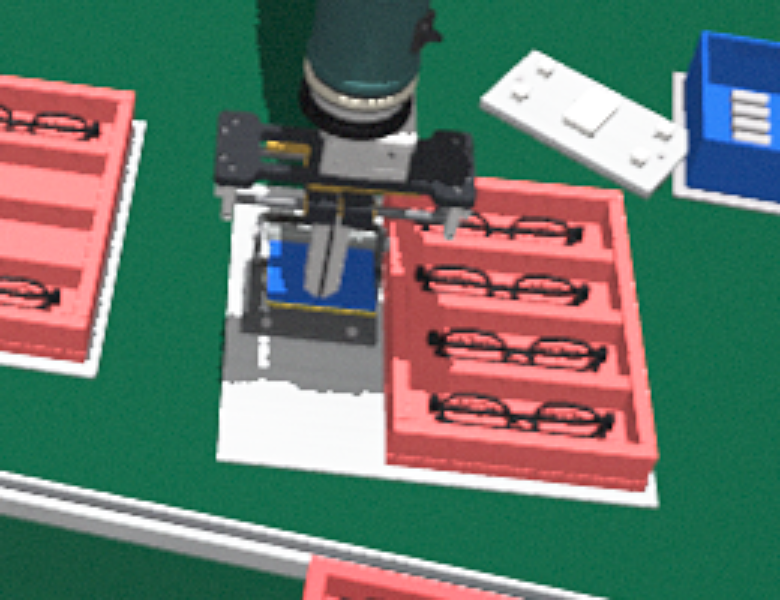

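The flag is near 170° with its blue face up. From here I lower slowly with force checks.

Request:
step_arm(commands=[{"xyz": [0.0005, 0, -0.0015], "twist": [0, 0, 0]}, {"xyz": [0.001, 0, -0.003], "twist": [0, 0, 0]}, {"xyz": [0.001, 0, -0.0045], "twist": [0, 0.3, 0]}, {"xyz": [0.0015, 0, -0.006], "twist": [0, 0.5, 0]}, {"xyz": [0.0015, 0, -0.0075], "twist": [0, 0.7, 0]}, {"xyz": [0.002, 0, -0.009], "twist": [0, 0.9, 0]}, {"xyz": [0.002, 0, -0.01], "twist": [0, 1, 0]}, {"xyz": [0.002, 0, -0.01], "twist": [0, 1, 0]}, {"xyz": [0.002, 0, -0.01], "twist": [0, 1, 0]}])

```text
time: 12.62
tool_pos: [0.6288, 0.213, 0.1006]
ee_rot: [-1.568, -0.002, -1.45]
wrist_force: [0.2, -0.3, 0.1]
width: 0.0004
```

Request:
step_arm(commands=[{"xyz": [0, 0, -0.0005], "twist": [0, 0, 0]}, {"xyz": [0, 0, -0.001], "twist": [0, 0, 0]}, {"xyz": [0, 0, -0.0015], "twist": [0, 0, 0]}, {"xyz": [0, 0, -0.0015], "twist": [0, 0, 0]}, {"xyz": [0, 0, -0.0015], "twist": [0, 0, 0]}])

```text
time: 13.03
tool_pos: [0.6289, 0.2131, 0.0995]
ee_rot: [-1.567, -0.002, -1.45]
wrist_force: [-0.1, -1.1, 0.2]
width: 0.0006
```

Request:
step_arm(commands=[{"xyz": [0, 0, -0.0005], "twist": [0, 0, 0]}, {"xyz": [0, 0, -0.001], "twist": [0, 0, 0]}, {"xyz": [0, 0, -0.0015], "twist": [0, 0, 0]}, {"xyz": [0, 0, -0.0015], "twist": [0, 0, 0]}, {"xyz": [0, 0, -0.0015], "twist": [0, 0, 0]}])

```text
time: 13.45
tool_pos: [0.6289, 0.2132, 0.0979]
ee_rot: [-1.567, -0.001, -1.45]
wrist_force: [0.5, -0.3, 0.9]
width: 0.0006
```

```bash
python3 - <<'E'
from h import *
o=robot.get_obs();print(o['tool_pos'],o['wrist_force'])
for n,(x0,y0,x1,y1) in(("top",(180,195,255,260)),("scene",(380,235,432,300))):
    p,d=robot.snapshot(n); hsv=cv2.cvtColor(p,cv2.COLOR_RGB2HSV)
    m=cv2.inRange(hsv,(100,150,60),(130,255,255))>0; b=np.zeros_like(m);b[y0:y1,x0:x1]=1;m&=b
    me=cv2.erode(m.astype(np.uint8),np.ones((3,3)))>0
    Q,_,_=pts(n,p,d,me);c=np.median(Q,0);k=abs(Q[:,2]-c[2])<.02;Q=Q[k];c=Q.mean(0);w=np.linalg.svd(Q-c)[2][2];w*=np.sign(w[2])
    f=np.array([np.cos(.12),np.sin(.12),0]); print(n,len(Q),c.round(4),w.round(3),'slope deg',np.degrees(np.arctan2(-(w@f),w[2])))
    cv2.imwrite(f'pics/{n}7.png',cv2.resize(p[180:380,300:560,::-1] if n=='scene' else p[150:350,80:340,::-1],None,fx=3,fy=3))
E
```

```text
[0.62891355 0.21318996 0.09789056] [ 0.49674657 -0.33939651  0.89896213]
top 354 [0.6067 0.1884 0.0889] [-0.026  0.022  0.999] slope deg 1.3323375014750325
scene 377 [0.6141 0.2097 0.0887] [-0.04  -0.004  0.999] slope deg 2.3215436410271364
```

Request:
step_arm(commands=[{"xyz": [0, 0, -0.0005], "twist": [0, 0, 0]}, {"xyz": [0, 0, -0.001], "twist": [0, 0, 0]}, {"xyz": [0, 0, -0.001], "twist": [0, 0, 0]}, {"xyz": [0, 0, -0.001], "twist": [0, 0, 0]}])

```text
time: 13.88
tool_pos: [0.6289, 0.2132, 0.0969]
ee_rot: [-1.567, -0.001, -1.45]
wrist_force: [0.2, -0.1, 0.3]
width: 0.0004
```

Request:
step_arm(commands=[{"xyz": [0, 0, -0.0005], "twist": [0, 0, 0]}, {"xyz": [0, 0, -0.0005], "twist": [0, 0, 0]}, {"xyz": [0, 0, -0.0005], "twist": [0, 0, 0]}, {"xyz": [0, 0, -0.0005], "twist": [0, 0, 0]}])

```text
time: 14.22
tool_pos: [0.6289, 0.2132, 0.0964]
ee_rot: [-1.567, -0.002, -1.45]
wrist_force: [0.2, -0.0, 0.6]
width: 0.0002
```

Request:
step_arm(commands=[{"xyz": [0, 0, -0.0005], "twist": [0, 0, 0]}, {"xyz": [0, 0, -0.0005], "twist": [0, 0, 0]}, {"xyz": [0, 0, -0.0005], "twist": [0, 0, 0]}, {"xyz": [0, 0, -0.0005], "twist": [0, 0, 0]}])

```text
time: 14.55
tool_pos: [0.629, 0.2132, 0.0963]
ee_rot: [-1.567, -0.002, -1.45]
wrist_force: [-0.7, 0.2, 2.2]
width: 0.0006
```

Request:
step_arm(commands=[{"xyz": [0, 0, -0.0005], "twist": [0, 0, 0]}, {"xyz": [0, 0, -0.0005], "twist": [0, 0, 0]}, {"xyz": [0, 0, -0.0005], "twist": [0, 0, 0]}, {"xyz": [0, 0, -0.0005], "twist": [0, 0, 0]}])

```text
time: 14.88
tool_pos: [0.629, 0.2132, 0.0962]
ee_rot: [-1.567, -0.001, -1.45]
wrist_force: [-0.9, -0.0, 4.9]
width: 0.0006
```

The tip has stopped at z 0.0962 and the force has risen to 4.9 N, so the flag is on its end stop. I'll lift away.

Request:
step_arm(commands=[{"xyz": [0, 0, 0.002], "twist": [0, 0, 0]}, {"xyz": [0, 0, 0.006], "twist": [0, 0, 0]}, {"xyz": [0, 0, 0.015], "twist": [0, 0, 0]}, {"xyz": [0, 0, 0.03], "twist": [0, 0, 0]}, {"xyz": [0, 0, 0.05], "twist": [0, 0, 0]}, {"xyz": [0, 0, 0.075], "twist": [0, 0, 0]}, {"xyz": [-0.01, 0, 0.1], "twist": [0, 0, 0]}, {"xyz": [-0.04, -0.01, 0.12], "twist": [0, 0, 0]}, {"xyz": [-0.08, -0.02, 0.13], "twist": [0, 0, 0]}, {"xyz": [-0.12, -0.03, 0.13], "twist": [0, 0, 0]}, {"xyz": [-0.16, -0.05, 0.13], "twist": [0, 0, 0]}, {"xyz": [-0.2, -0.07, 0.13], "twist": [0, 0, 0]}])

```text
time: 15.88
tool_pos: [0.4329, 0.1457, 0.226]
ee_rot: [-1.566, -0.002, -1.449]
wrist_force: [-0.0, -0.5, 0.8]
width: 0.0007
```

Request:
step_arm(commands=[{"xyz": [-0.03, -0.02, 0], "twist": [0, 0, 0]}, {"xyz": [-0.05, -0.03, 0], "twist": [0, 0, 0]}, {"xyz": [-0.05, -0.03, 0], "twist": [0, 0, 0]}, {"xyz": [-0.05, -0.03, 0], "twist": [0, 0, 0]}, {"xyz": [-0.05, -0.03, 0], "twist": [0, 0, 0]}])

```text
time: 16.3
tool_pos: [0.3854, 0.1163, 0.2259]
ee_rot: [-1.566, -0.001, -1.45]
wrist_force: [0.1, -0.1, -0.7]
width: 0.0007
```

```bash
python3 - <<'E'
from h import *
o=robot.get_obs();print(o['time'],o['tool_pos'],o['wrist_force'])
for n,(x0,y0,x1,y1) in(("top",(180,195,255,260)),("scene",(380,235,432,300))):
    p,d=robot.snapshot(n); hsv=cv2.cvtColor(p,cv2.COLOR_RGB2HSV)
    m=cv2.inRange(hsv,(100,150,60),(130,255,255))>0; b=np.zeros_like(m);b[y0:y1,x0:x1]=1;m&=b
    me=cv2.erode(m.astype(np.uint8),np.ones((5,5)))>0
    Q,_,_=pts(n,p,d,me);c=Q.mean(0);w=np.linalg.svd(Q-c)[2][2];w*=np.sign(w[2])
    f=np.array([np.cos(.12),np.sin(.12),0]); print(n,len(Q),c.round(4),w.round(3),'slope deg',np.degrees(np.arctan2(-(w@f),w[2])))
    cv2.imwrite(f'pics/{n}8.png',p[:,:,::-1])
E
```

```text
16.3 [0.38540455 0.11628418 0.2259042 ] [ 0.06810709 -0.12593719 -0.66696159]
top 794 [0.6044 0.2099 0.0879] [0.012 0.005 1.   ] slope deg -0.7276953855759623
scene 609 [0.6121 0.2115 0.0876] [-0.012 -0.003  1.   ] slope deg 0.6972288666080556
```

View pics/scene8.png

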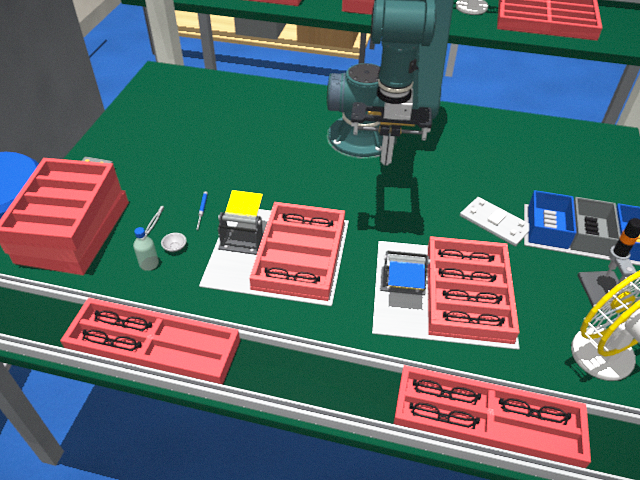

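View pics/top8.png

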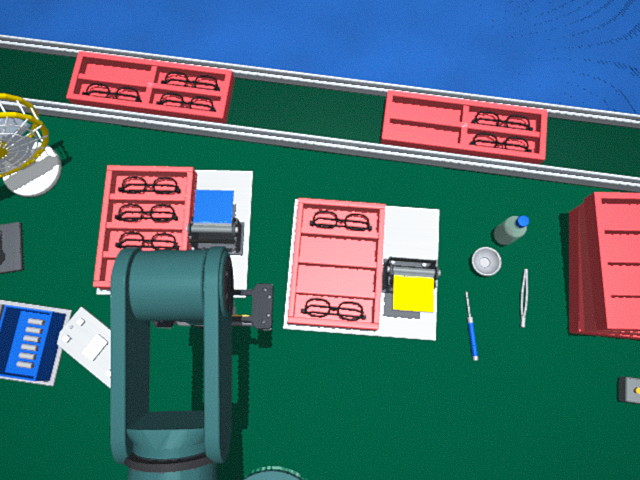

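The full tray's flag lies flat on the far side with its blue face up (scene (407,275), top (214,207)); face height is 0.088 m and slope is within ±0.7°. The other flag is still yellow at (243,205), and the frames and tools are where they were. The hand is clear, so I'll hand in.

```bash
python3 -c "
from bench import robot
print(robot.close_job())"
```

```text
the job is handed in; nothing more can be done
None
```

I flipped the full tray's flag (the left tray as the robot sees it, with four frames) from yellow to blue, and the job is handed in. The closed fingertips went under the free edge, pushed it around its arc over the pivot, and pressed it lightly onto the far end stop. The flag was never gripped.

- **Force:** readings at the end of each move were about 2 N or less during the flip. The highest was 4.9 N, when the flag came against its stop.
- **Final position:** both cameras show the blue face up and level, at the expected height of 88 mm. Their slope readings were -0.7° and +0.7°, which is within measuring noise.
- **Everything else:** in the last pictures the other flag is still yellow and the frames and tools look unmoved. In the top view the arm hid the nearest frame of the full tray, but the scene view shows all four in place.
- **Hand and time:** the hand was lifted clear and touching nothing at about 16.4 s, before handing in.
- **What did not go to plan:** joint 2 came close to its range limit at the first 55° tilt, so I reduced the tilt to 40° before going under the flag.

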